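Empty the drop-bottom rinse hopper into the tub

ROBOT

A 7-joint arm with a two-finger parallel gripper is mounted at the origin on the work surface. World frame = base frame: x ahead of the robot, y to its left, z up, the work surface at z = 0. Lengths are in m, angles in rad, forces in N, time in s.
With the tool pointing down it reaches from about 0.425 to 0.875 m from the base axis. Payload 4.7 kg.
Tool frame: the origin (TCP) lies at the very end of the fingers, on their centre line; the grasp point (between the pads) lies 19 mm behind it; x points along the fingers, y is the direction in which the jaws open and shut, and the axes are right-handed (so a half turn about x gives the same grasp; the last joint's range is limited). The gripper opens to 87 mm and grips with 3 to 60 N. Pads are 19 mm wide; open, the fingers measure 117 mm over their backs; the gripper's body (75 mm by 190 mm) begins 51 mm behind the grasp point.
Start: joints at [-1.306, 0.321, -0.07, 1.45, 0.023, 1.371, -0.057], TCP at [0.161, 0.63, 0.223] pointing down, gripper open.
Joint ranges: [-2.86, 2.86], [-0.3, 2.09], [-1.38, 1.24], [0.06, 2.45], [-1.56, 4.7], [0.09, 2.05], [-2.69, 2.69]. Speed limits (rad/s): [2.57, 2.57, 3.14, 3.14, 3.14, 3.14, 3.14].

INTERFACE

Orientations are given as a rotation vector (axis times angle).
In Python, from bench import ctrl gives the robot as it stands.
- The arm moves only by the tool step_arm, never from a script. Its argument "increments" is one flat list of numbers, 6 for each row, row after row: the shift along the tool's x, y, z in cm, then the turn, a rotation vector about the tool's x, y, z in rad. In form: [tx, ty, tz, ax, ay, az, tx, ty, tz, ax, ay, az, ...]. A call has 1 to 12 rows; each row shifts and turns the commanded pose from where the row before left it, along the tool's axes as they then stand; what a row does not reach is not made up. A row lasts 1/8 s, in which the tool goes at most 62.5 mm and 10.7 degrees, less where a joint would pass 70% of its speed; a pose out of reach is approached as far as the arm can. A call with a gripper value outside its range is refused whole. "fingers" is the opening in per cent of the stroke, from 0 (shut) to 100 (fully open), set as the call begins (left out, the last holds). The fingers move at their own pace and stop on an object; "force" is the grip in N (left out, the last holds). Time passes only in rows, so rows that do not move let the fingers close. It gives the time, the measured TCP pose, the force and the opening at its end, in the units of the state.
- ctrl.get_state(): the state, without advancing time (a new reading comes with each control period).
- ctrl.get_image(name): name is "scene" or "top"; returns the picture (400x640x3 uint8, red, green, blue); there is no depth.
- ctrl.camera_params(name): a dict with "vertical_fov" (degrees; the focal length in pixels is half the picture's height over the tangent of half this angle, whatever the lens; pixels are square), "cx", "cy" (the principal point, pixels), "R" (3x3) and "t" (3): a world point X has camera coordinates R X + t. Camera axes: x right, y down, z forward; pixel columns grow to the right and rows downward; lengths in m; the calibration is good to about 2 mm. A picture is of the moment at which its call begins. camera_params takes no time and is no camera call.
- ctrl.close_job(): hands the job in, once; it reports no verdict.
Trained networks look in the newest picture that a camera, given by its name, has taken for a name from the list of things; names that differ only in an ending like _2 or _b are one class to them, and where a whole thing is asked for, a point or a joint stands for the part that bears it (a point fixed in the world has none). Each returns a list of dicts, best first, with "score" (0 to 1); they miss things now and then, are a little off and sometimes report something else, mostly with a low value. They report only what shows in the picture. A call takes as long as a camera call. They do not tell look-alikes from the thing itself.
- ctrl.search_frame(camera, name): "xyz" ([x, y, z] in m, in the coordinates of the camera as it stood for that picture, good to about 4 mm: the middle of the surface that is visible of it).
- ctrl.silhouettes(camera, name): "pixels" (400x640 bool, what is visible of it).
- ctrl.spot_point(camera, name): "xyz" ([x, y, z] in m, in the coordinates of the camera as it stood for that picture, good to about 4 mm: a listed point, or the origin of a listed thing).
The state is a dict: "time": time; "joint_positions": joint angles; "qd": joint speeds; "joint_torque": joint torques, N m; "position": TCP position; "tool_rot": TCP orientation; "ft_force": force on the tool from outside, world axes, zero at the start; "torque": the same for the moment, N m; "grip_width": opening from 0.0 (shut) to 1.0 (fully open).
Only numpy, scipy, OpenCV 4.12 (cv2) and the standard library are available. Lean on these libraries where they do the work, as an engineer would, in place of code of your own. Each camera call takes 0.05 s, during which the arm holds its last target.

TASK

Empty the rinsed fan rotors out of the drop-bottom hopper into the blue tub beneath it by releasing the hopper's floor latch: grip the red T-handle and turn it anticlockwise, feeling with a light upward pull, until its key finds the hidden slot and it lifts, then pull it right up so that the yellow floor swings fully open. Let the rotors fall by themselves without touching them, let go of the handle, and leave the floor hanging open with all three rotors lying in the tub, the tub still in its place and the tools and pail undisturbed.

Things in the scene. Friction and masses are not known exactly. Their poses are not given: they have to be found in the camera images.
- hopper: Aluminium hopper (inside 150 along x, 116 along y, open top, rim 235 mm up) on four dark legs, fixed to the bench; origin on the bench under its centre, z up. The round blue latch housing (68 diameter, top 275 mm up) sits outside its -x wall, axis at (-122, 45.5) mm in this frame. The yellow floor, 150 mm up, is hinged along x at the +y wall. A steel arm on the hinge stands upright outside the -x wall and leans on the latch bolt, which holds the floor shut.
- t_handle (a point): Centre of the red T-handle's grip bar, 75 long (its x axis), 12 thick (its y axis), 18 high, 305 mm above the bench when down, 30 mm above the housing top; it turns and lifts about the vertical axis through this point. Its x axis equals the hopper's x axis turned by joint latch_turn. Weight 0.15 kg, under 4 N to lift it when free.
- latch_turn (a joint): T-handle angle in rad, positive anticlockwise from above, 0 when the bar lies along the hopper's x; stops at -1.0 and 0.9, parked near -0.85. The slot that lets it rise is hidden in the housing, at an unknown angle from -0.4 to 0.6, and passes the key within 0.13 rad either side. Elsewhere the handle rises about 3.5 mm, then stops hard. Turns with under 0.1 N m, stays where left.
- latch_pull (a joint): Height in m that the T-handle is lifted: 0 down (held by its weight), 0.024 fully up. The bolt clears the floor's arm at about 0.016; it does not stay up by itself.
- hopper_floor (a joint): Angle of the hopper floor in rad: 0 shut, 1.35 hanging fully open; it falls by its own weight when the bolt is clear.
- tub: Blue open tub, 176 x 250 x 50 mm, 4 mm walls, loose, standing on the bench between the hopper's legs; origin at the centre of its underside, z up.
- rotor0_c (a point): Centre of a black ribbed fan rotor, cylinder 34 diameter, 90 long (its x axis), lying in the hopper, about 0.09 kg.
- rotor1_c (a point): Centre of the second, like rotor0.
- rotor2_c (a point): Centre of the third, like rotor0.
- rotor0: The rotor of rotor0_c; origin on its surface, 17 mm from the axis.
- rotor1: The rotor of rotor1_c, likewise.
- rotor2: The rotor of rotor2_c, likewise.
- brush: Bystander: wooden brush, 200 long, lying on the bench beside the hopper; leave alone.
- wrench: Bystander: steel wrench, 180 long, lying on the bench beside the hopper; leave alone.
- pail: Bystander: white pail, 200 diameter, 190 high, origin under its centre; leave alone.
Things that resemble listed ones, but are neither listed nor needed, are in the scene too. What is shaped like the rotor2 but orange or white is not meant.

How it is judged:
By the outcome, as a careful person would: the job done as asked, in the order asked, and still so for the second after the job is handed in, with the robot touching nothing.
It also fails if it takes over 48 s, if anything falls off the work surface, if the arm or the gripper's body presses on something with over 40 N, if the wrist force passes 120 N, or if a joint passes its speed limit or range.

## Working session

There is one attempt and no reset: what is moved stays moved. The work goes in short steps, Python scripts to look and compute and a tool call to move; the robot and the scene stay as the last step left them, time stands still between calls to the robot, and variables do not carry over. Pictures are saved under pics/ and viewed, and the job is handed in when it is done.

Besides the shell and the picture viewer there is one more tool, called after ">>>" as name(argument=value, ...) on one line, values as JSON. step_arm: Moves the arm, as the interface text tells. Its arguments: {"type":"object","properties":{"increments":{"type":"array","items":{"type":"number"}},"fingers":{"type":"number"},"force":{"type":"number"}},"required":["increments"]}

```bash
mkdir -p pics; ls; cat > h.py <<'E'
import numpy as np, cv2
from bench import ctrl
from scipy.spatial.transform import Rotation as Ro
def save(n,fn,crop=None,s=1):
    im=ctrl.get_image(n)
    if crop: im=im[crop[1]:crop[3],crop[0]:crop[2]]
    im=cv2.resize(im,None,fx=s,fy=s,interpolation=cv2.INTER_CUBIC) if s!=1 else im
    cv2.imwrite('pics/'+fn,im[:,:,::-1])
def w(cam,p):
    c=ctrl.camera_params(cam);return np.array(c['R']).T@(np.array(p)-np.array(c['t']))
def px(cam,X):
    c=ctrl.camera_params(cam);f=200/np.tan(np.radians(c['vertical_fov'])/2)
    q=np.array(c['R'])@np.array(X)+np.array(c['t']);return np.array([c['cx'],c['cy']])+f*q[:2]/q[2]
E
python3 - <<'E'
from h import *
np.set_printoptions(precision=4,suppress=True)
save('scene','s0.png');save('top','t0.png')
s=ctrl.get_state();print(s['time'],s['position'],s['tool_rot'],Ro.from_rotvec(s['tool_rot']).as_matrix(),s['ft_force'],s['grip_width'])
for cam in('scene','top'):
  print(ctrl.camera_params(cam))
  for n in ('t_handle','hopper','tub'):
    for d in ctrl.spot_point(cam,n)[:3]: print(cam,n,d['score'],w(cam,d['xyz']),px(cam,w(cam,d['xyz'])))
E
```

```text
pics
0.1 [0.1613 0.6292 0.2216] [ 0.1956  1.5619 -0.1982] [[-0.0003  0.2482  0.9687]
 [-0.0016  0.9687 -0.2482]
 [-1.     -0.0017  0.0001]] [-1.3772 -0.7852  0.5257] 0.9990095746362325
{'vertical_fov': 51.26505635670962, 'cx': 317.12765614283484, 'cy': 190.7467184914946, 'R': array([[-0.2645,  0.9644,  0.0058],
       [ 0.6195,  0.1745, -0.7653],
       [-0.7391, -0.1988, -0.6436]]), 't': array([ 0.1923, -0.1638,  1.823 ])}
scene t_handle 0.5 [0.5446 0.106  0.3036] [369.8539 176.8295]
scene hopper 0.69 [0.6782 0.1117 0.0023] [355.8849 278.7613]
scene hopper 0.22 [0.6603 0.1488 0.1524] [373.0933 244.1229]
scene tub 0.81 [ 0.6655  0.1159 -0.0031] [357.8843 277.0006]
{'vertical_fov': 42.41673526378311, 'cx': 316.4008693657892, 'cy': 201.77874575506473, 'R': array([[ 0.0297, -0.9995, -0.0049],
       [-0.9977, -0.0293, -0.0606],
       [ 0.0605,  0.0067, -0.9981]]), 't': array([-0.0885,  0.5376,  1.8926])}
top t_handle 0.47 [0.5437 0.1086 0.3059] [258.402  193.3206]
top tub 0.81 [ 0.674   0.1134 -0.0024] [268.014  165.0495]
```

View pics/s0.png

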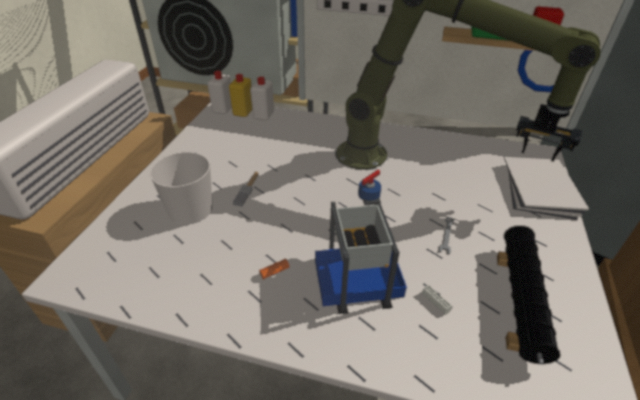

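View pics/t0.png

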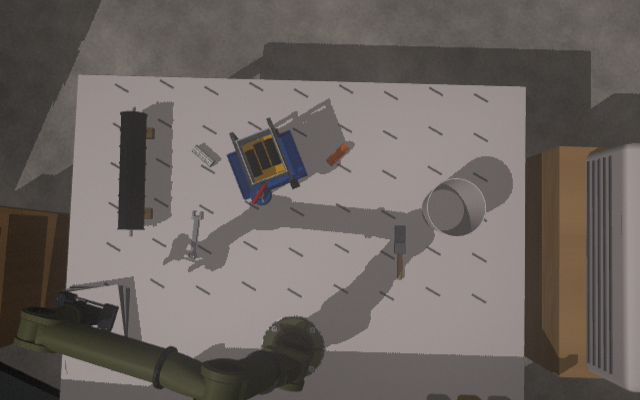

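```bash
python3 - <<'E'
from h import *
save('scene','s1.png',(300,130,460,330),3.5);save('top','t1.png',(180,110,340,250),4.2)
E
```

```text
(no output)
```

View pics/s1.png

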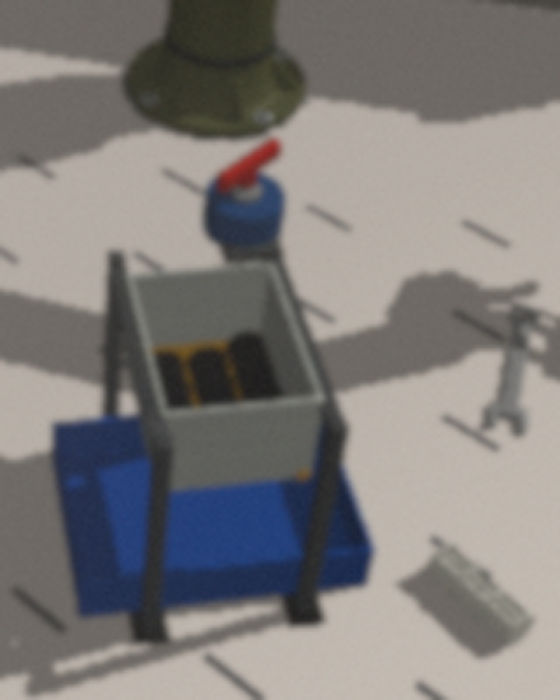

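View pics/t1.png

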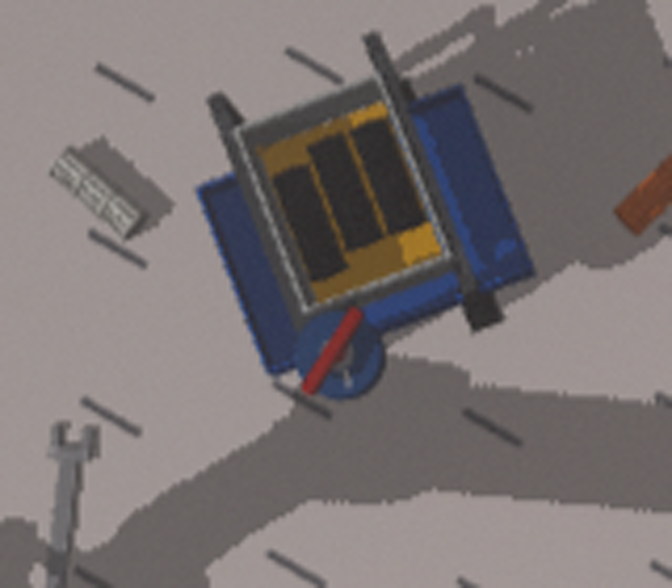

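Scene and top pictures show one hopper at about (265,155) in the top view, with three black rotors on its yellow floor. The single red T-handle is at about (259,193) top and (370,177) scene. The orange and white pieces at (338,154) and (205,155) are look-alikes, and the long black roller at (132,170) is too big. Next I measure the bar's direction.

```bash
cat >> h.py <<'E'
def back(cam,uv,z):
    c=ctrl.camera_params(cam);f=200/np.tan(np.radians(c['vertical_fov'])/2)
    R=np.array(c['R']);C=-R.T@np.array(c['t'])
    d=R.T@np.array([(uv[0]-c['cx'])/f,(uv[1]-c['cy'])/f,1]);return C+d*(z-C[2])/d[2]
def redbar(cam,z,box):
    im=ctrl.get_image(cam).astype(int)
    m=((im[:,:,0]>110)&(im[:,:,1]<75)&(im[:,:,2]<80)).astype(np.uint8)
    k=np.zeros_like(m);k[box[1]:box[3],box[0]:box[2]]=1;m=m*k
    v,u=np.nonzero(m)
    P=np.array([back(cam,(a,b),z)[:2] for a,b in zip(u,v)]);c=P.mean(0);
    U,S,V=np.linalg.svd(P-c);d=V[0]*np.sign(V[0][0]);t=(P-c)@d
    return len(u),c+d*(t.max()+t.min())/2,np.arctan2(d[1],d[0]),np.ptp(t)
E
python3 - <<'E'
from h import *
print('top',redbar('top',.314,(235,170,285,215)))
print('scene',redbar('scene',.309,(345,160,400,200)))
# hopper rim corners, z .235 in the top crop
for q in [(305,308),(236,128),(382,80),(452,258)]:
    print(back('top',(180+q[0]/4.2,110+q[1]/4.2),.235))
E
```

```text
top (58, array([0.54265014, 0.10895791]), np.float64(-0.526029686838709), np.float64(0.07023930502051152))
scene (69, array([0.54785167, 0.11046312]), np.float64(-0.494713204509304), np.float64(0.0665591420767419))
[0.58131752 0.13731622 0.235     ]
[0.72181548 0.19689512 0.235     ]
[0.76324643 0.0833678  0.235     ]
[0.62398576 0.02359044 0.235     ]
```

>>> step_arm(increments=[-5,0,0,0,0,0,-5,0,0,0,0,0,-5,-2,2,0,0,0,0,-4,4.7,0,0,0,0,-4,4.7,0,0,0,0,-4,4.7,0,0,0,0,-4,4.7,0,0,0,0,-4,4.7,0,0,0,0,-4,4.7,0,0,0,0,-4,4.7,0,0,0,0,-4,4.7,0,0,0,0,-4,4.7,0,0,0], fingers=80, force=25)

```text
time: 2.1
position: [0.497, 0.1499, 0.373]
tool_rot: [0.197, 1.561, -0.196]
ft_force: [0.7, 0.0, -0.0]
grip_width: 0.799
```

```bash
cat >> h.py <<'E'
def st(target=None,ang=None):
    s=ctrl.get_state();R=Ro.from_rotvec(s['tool_rot']).as_matrix()
    print('t %.2f pos %s jaw %.3f F %s M %s grip %.1fmm j %s'%(s['time'],np.round(s['position'],4),np.arctan2(R[1,1],R[0,1]),np.round(s['ft_force'],1),np.round(s['torque'],2),87*s['grip_width'],np.round(s['joint_positions'],2)))
    print('x-axis',np.round(R[:,0],4))
    if target is not None: print('delta tool cm',np.round(100*R.T@(np.array(target)-s['position']),2))
E
python3 -c "
from h import *
st((.5445,.108,.36))"
```

```text
t 2.10 pos [0.497  0.1499 0.373 ] jaw 1.320 F [ 0.7  0.  -0. ] M [ 0.05 -0.04 -0.02] grip 69.6mm j [-0.76 -0.    0.41  1.52  0.    1.62  0.98]
x-axis [ 0.0011  0.001  -1.    ]
delta tool cm [ 1.31 -2.88  5.64]
```

>>> step_arm(increments=[0,-1.4,2.8,0,0,0,0,-1.5,2.8,0,0,0,0,0,0,0.13,0,0,0,0,0,0.13,0,0,0,0,0,0,0,0])

```text
time: 2.72
position: [0.5432, 0.1096, 0.3726]
tool_rot: [0.399, 1.534, -0.399]
ft_force: [0.5, 0.6, -0.1]
grip_width: 0.801
```

```bash
python3 - <<'E'
from h import *
st((.5445,.108,.286))
save('scene','s2.png',(290,90,450,210),5);save('top','t2.png',(180,110,340,250),4.2)
E
```

```text
t 2.73 pos [0.5432 0.1096 0.3726] jaw 1.061 F [ 0.5  0.6 -0.1] M [-0.04  0.03  0.02] grip 69.7mm j [-0.7   0.08  0.49  1.45 -0.04  1.62  0.85]
x-axis [ 1.e-04  1.e-04 -1.e+00]
delta tool cm [ 8.66 -0.08  0.19]
```

View pics/s2.png

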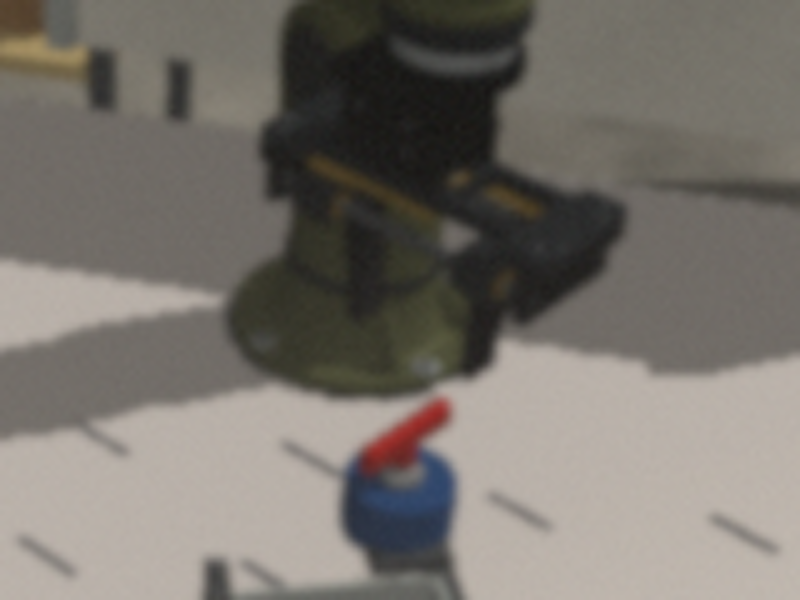

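View pics/t2.png

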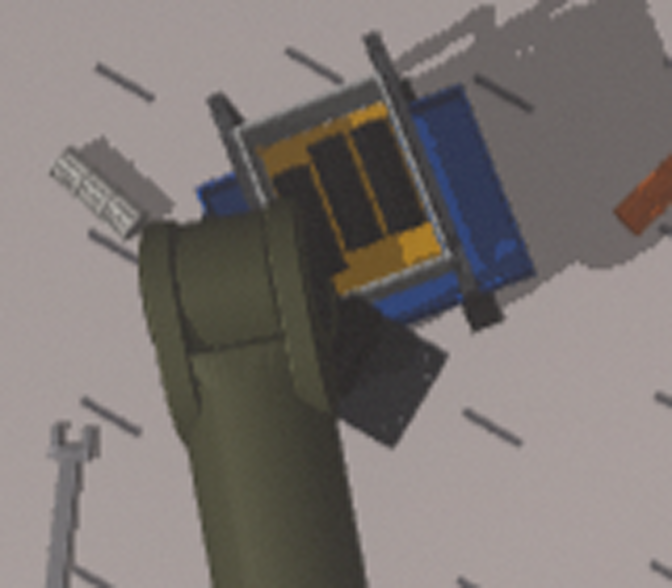

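The scene crop shows the open fingers at (370,280) and (485,330), straddling the red bar at (405,435). The jaws cross the bar, as wanted. Descending.

>>> step_arm(increments=[3,0,0.1,0,0,0,3,0,0,0,0,0,1.5,0,0,0,0,0,0.9,0,0,0,0,0,0,0,0,0,0,0])

```text
time: 3.45
position: [0.5442, 0.1092, 0.2887]
tool_rot: [0.4, 1.533, -0.4]
ft_force: [-0.7, 0.6, -0.0]
grip_width: 0.8
```

```bash
python3 - <<'E'
from h import *
st((.5445,.108,.288))
save('scene','s3.png',(290,90,450,210),5)
E
```

```text
t 3.45 pos [0.5442 0.1092 0.2887] jaw 1.060 F [-0.7  0.6 -0. ] M [-0.02 -0.    0.04] grip 69.6mm j [-0.7   0.09  0.49  1.6  -0.04  1.46  0.85]
x-axis [ 1.e-04  1.e-04 -1.e+00]
delta tool cm [ 0.07 -0.09  0.09]
```

View pics/s3.png

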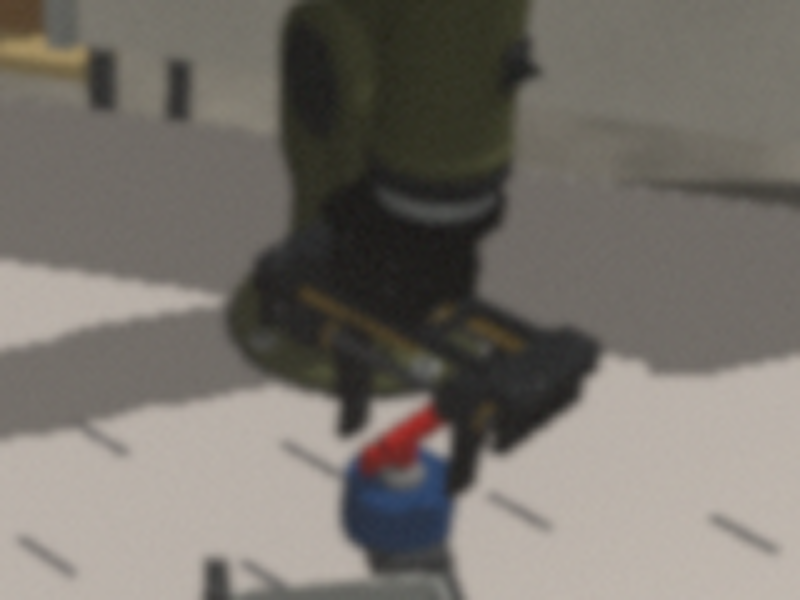

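The bar lies between the fingers, at (350,400) and (463,460). Closing lightly first.

>>> step_arm(increments=[0,0,0,0,0,0,0,0,0,0,0,0,0,0,0,0,0,0,0,0,0,0,0,0,0,0,0,0,0,0,0,0,0,0,0,0], fingers=0, force=15)

```text
time: 4.25
position: [0.5441, 0.1092, 0.2885]
tool_rot: [0.4, 1.534, -0.4]
ft_force: [-0.4, 0.9, 0.3]
grip_width: 0.203
```

```bash
python3 - <<'E'
from h import *
st()
R=Ro.from_rotvec(ctrl.get_state()['tool_rot']).as_matrix();s=ctrl.get_state();print('F tool',R.T@s['ft_force'],'M tool',R.T@s['torque'])
E
```

```text
t 4.25 pos [0.5441 0.1092 0.2885] jaw 1.060 F [-0.4  0.9  0.3] M [-0.03  0.    0.01] grip 17.7mm j [-0.7   0.09  0.49  1.6  -0.04  1.46  0.85]
x-axis [-0.  0. -1.]
F tool [-0.26372754  0.60393477 -0.74593888] M tool [-0.01153383 -0.01266122 -0.03041782]
```

>>> step_arm(increments=[0,0,0,0,0,0,0,0,0,0,0,0,0,0,0,0,0,0], fingers=0, force=25)

```text
time: 4.62
position: [0.5435, 0.1076, 0.2886]
tool_rot: [0.4, 1.534, -0.403]
ft_force: [-4.1, -4.6, 1.9]
grip_width: 0.137
```

```bash
cat >> h.py <<'E'
def ft():
    st();s=ctrl.get_state();R=Ro.from_rotvec(s['tool_rot']).as_matrix()
    print('F tool',np.round(R.T@s['ft_force'],1),'M tool',np.round(R.T@s['torque'],2))
E
python3 -c "
from h import *
ft()"
```

```text
t 4.62 pos [0.5435 0.1076 0.2886] jaw 1.059 F [-4.1 -4.6  1.9] M [-0.95  0.8  -0.04] grip 11.9mm j [-0.7   0.09  0.49  1.6  -0.04  1.46  0.85]
x-axis [-0.0016 -0.0017 -1.    ]
F tool [-1.9 -6.  -1.3] M tool [ 0.04  0.23 -1.22]
```

>>> step_arm(increments=[0,-0.15,0,0,0,0,0,0,0,-0.1,0,0,0,0,0,-0.1,0,0,0,0,0,-0.1,0,0,0,0,0,-0.1,0,0,0,0,0,-0.05,0,0,0,0,0,0,0,0])

```text
time: 5.5
position: [0.5434, 0.1079, 0.2886]
tool_rot: [0.048, 1.57, -0.048]
ft_force: [-1.8, -3.0, 1.0]
grip_width: 0.131
```

```bash
python3 -c "
from h import *
ft()"
```

```text
t 5.50 pos [0.5434 0.1079 0.2886] jaw 1.510 F [-1.8 -3.   1. ] M [-0.4   0.32 -0.  ] grip 11.4mm j [-0.68  0.09  0.47  1.61 -0.04  1.46  1.3 ]
x-axis [ 2.e-04  2.e-04 -1.e+00]
F tool [-1.  -3.1 -1.6] M tool [ 0.    0.3  -0.42]
```

>>> step_arm(increments=[0,-0.07,-0.03,0,0,0,-0.2,0,0,0,0,0,-0.2,0,0,0,0,0,-0.2,0,0,0,0,0,0,0,0,0,0,0])

```text
time: 6.12
position: [0.5427, 0.1076, 0.2929]
tool_rot: [0.047, 1.572, -0.048]
ft_force: [4.6, 0.5, -13.7]
grip_width: 0.137
```

```bash
python3 -c "
from h import *
ft()"
```

```text
t 6.12 pos [0.5427 0.1076 0.2929] jaw 1.510 F [  4.6   0.5 -13.7] M [ 0.43 -0.88  0.05] grip 11.9mm j [-0.68  0.09  0.47  1.6  -0.04  1.47  1.3 ]
x-axis [-1.5e-03 -4.0e-04 -1.0e+00]
F tool [13.7  0.8  4.6] M tool [-0.05 -0.85  0.48]
```

>>> step_arm(increments=[0.4,0,0.05,0,0,0,0,0,0,-0.1,0,0,0,0,0,-0.1,0,0,0,0,0,0,0,0,-0.2,0,0,0,0,0,-0.2,0,0,0,0,0,0,0,0,0,0,0])

```text
time: 7.0
position: [0.5429, 0.1076, 0.2929]
tool_rot: [-0.11, 1.57, 0.109]
ft_force: [-0.0, 3.5, -14.1]
grip_width: 0.138
```

```bash
python3 -c "
from h import *
ft()"
```

```text
t 7.00 pos [0.5429 0.1076 0.2929] jaw 1.710 F [ -0.    3.5 -14.1] M [ 0.93 -0.31  0.03] grip 12.0mm j [-0.67  0.09  0.46  1.6  -0.04  1.47  1.5 ]
x-axis [-2.3e-03 -3.0e-04 -1.0e+00]
F tool [14.1  3.5  0.5] M tool [-0.03 -0.44  0.88]
```

Blocked at latch about -0.24. Next probe.

>>> step_arm(increments=[0.4,0,0,0,0,0,0,0,0,-0.1,0,0,0,0,0,-0.1,0,0,0,0,0,0,0,0,-0.2,0,0,0,0,0,-0.2,0,0,0,0,0,0,0,0,0,0,0])

```text
time: 7.88
position: [0.5429, 0.1075, 0.2929]
tool_rot: [-0.266, 1.557, 0.266]
ft_force: [-1.6, 5.5, -14.2]
grip_width: 0.133
```

```bash
python3 -c "
from h import *
ft()"
```

```text
t 7.88 pos [0.5429 0.1075 0.2929] jaw 1.910 F [ -1.6   5.5 -14.2] M [ 1.35  0.12 -0.04] grip 11.6mm j [-0.66  0.09  0.45  1.6  -0.04  1.47  1.7 ]
x-axis [-2.2e-03 -4.0e-04 -1.0e+00]
F tool [14.2  5.7  0.3] M tool [ 0.04 -0.33  1.31]
```

>>> step_arm(increments=[0.4,0.1,0,0,0,0,0,0,0,-0.1,0,0,0,0,0,-0.1,0,0,0,0,0,0,0,0,-0.2,0,0,0,0,0,-0.2,0,0,0,0,0,0,0,0,0,0,0])

```text
time: 8.75
position: [0.5432, 0.1079, 0.2941]
tool_rot: [-0.422, 1.53, 0.422]
ft_force: [-2.1, 3.2, -7.6]
grip_width: 0.135
```

```bash
python3 -c "
from h import *
ft()"
```

```text
t 8.75 pos [0.5432 0.1079 0.2941] jaw 2.109 F [-2.1  3.2 -7.6] M [ 0.88  0.48 -0.04] grip 11.8mm j [-0.65  0.09  0.44  1.6  -0.04  1.47  1.9 ]
x-axis [-4.e-04 -5.e-04 -1.e+00]
F tool [ 7.6  3.9 -0.2] M tool [ 0.04 -0.04  1.  ]
```

It is higher and lighter here (latch about 0.16). I pull a little more to see whether it rises.

>>> step_arm(increments=[-0.2,0.05,0,0,0,0,-0.2,0,0,0,0,0,0,0,0,0,0,0])

```text
time: 9.12
position: [0.5428, 0.1076, 0.2976]
tool_rot: [-0.424, 1.531, 0.421]
ft_force: [0.9, 0.9, -16.7]
grip_width: 0.134
```

```bash
python3 - <<'E'
from h import *
ft()
save('scene','s4.png',(290,90,450,210),5)
E
```

```text
t 9.12 pos [0.5428 0.1076 0.2976] jaw 2.110 F [  0.9   0.9 -16.7] M [ 0.32 -0.01  0.36] grip 11.6mm j [-0.65  0.09  0.44  1.59 -0.04  1.48  1.9 ]
x-axis [-0.0013 -0.0018 -1.    ]
F tool [16.7  0.3  1.2] M tool [-0.36 -0.18  0.27]
```

View pics/s4.png

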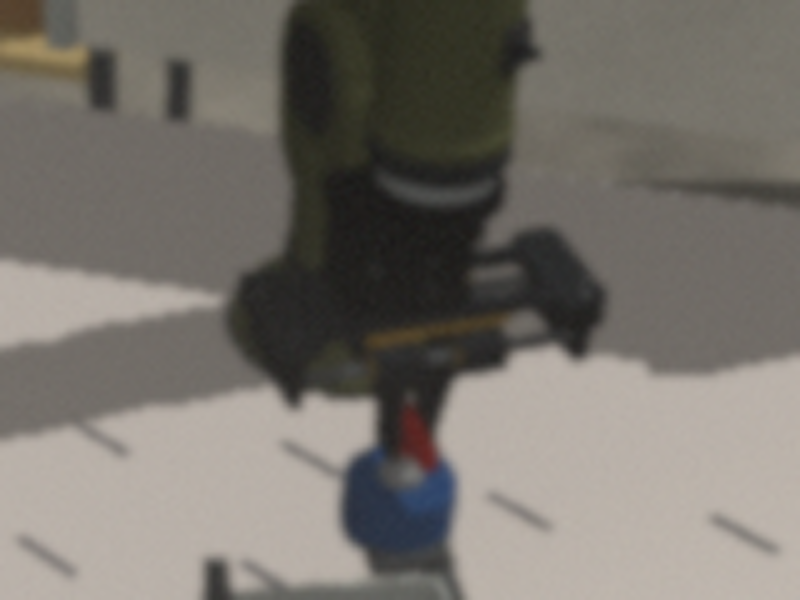

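The moment (about +0.36 N m anticlockwise on the tool) suggests the key is rubbing on the near edge of the slot. I ease down, turn a little further and pull again.

>>> step_arm(increments=[0.5,0,0,0,0,0,0,0,0,-0.05,0,0,0,0,0,-0.05,0,0,0,0,0,0,0,0,-0.2,0,0,0,0,0,-0.2,0,0,0,0,0,0,0,0,0,0,0])

```text
time: 10.05
position: [0.5433, 0.1083, 0.2979]
tool_rot: [-0.5, 1.512, 0.5]
ft_force: [-3.0, 0.3, -1.1]
grip_width: 0.133
```

```bash
python3 -c "
from h import *
ft()"
```

```text
t 10.05 pos [0.5433 0.1083 0.2979] jaw 2.209 F [-3.   0.3 -1.1] M [0.02 0.63 0.02] grip 11.5mm j [-0.65  0.09  0.44  1.59 -0.04  1.47  2.  ]
x-axis [ 8.e-04 -0.e+00 -1.e+00]
F tool [ 1.1  2.  -2.2] M tool [-0.02  0.49  0.39]
```

It is free now: about 1 N at 9 mm up. Pulling up.

>>> step_arm(increments=[-0.3,0,0,0,0,0,-0.3,0,0,0,0,0,-0.3,0,0,0,0,0,0,0,0,0,0,0])

```text
time: 10.55
position: [0.5432, 0.1084, 0.3073]
tool_rot: [-0.5, 1.511, 0.5]
ft_force: [-1.9, 0.1, -1.1]
grip_width: 0.139
```

```bash
python3 -c "
from h import *
ft()"
```

```text
t 10.55 pos [0.5432 0.1084 0.3073] jaw 2.210 F [-1.9  0.1 -1.1] M [-0.01  0.53  0.01] grip 12.1mm j [-0.65  0.08  0.44  1.57 -0.04  1.49  2.  ]
x-axis [ 1.e-03  3.e-04 -1.e+00]
F tool [ 1.1  1.2 -1.5] M tool [-0.01  0.43  0.31]
```

>>> step_arm(increments=[-0.25,0,0,0,0,0,-0.25,0,0,0,0,0,-0.15,0,0,0,0,0,0,0,0,0,0,0,0,0,0,0,0,0,0,0,0,0,0,0])

```text
time: 11.3
position: [0.543, 0.1084, 0.3127]
tool_rot: [-0.501, 1.512, 0.5]
ft_force: [0.4, 0.0, -5.4]
grip_width: 0.134
```

```bash
python3 - <<'E'
from h import *
ft()
save('scene','s5.png',(290,120,450,330),2.8);save('top','t5.png',(180,110,340,250),4.2)
E
```

```text
t 11.30 pos [0.543  0.1084 0.3127] jaw 2.210 F [ 0.4  0.  -5.4] M [-0.07 -0.03 -0.04] grip 11.7mm j [-0.65  0.08  0.44  1.56 -0.03  1.5   2.  ]
x-axis [-1.e-04 -3.e-04 -1.e+00]
F tool [ 5.4 -0.2  0.3] M tool [ 0.04  0.02 -0.07]
```

View pics/s5.png

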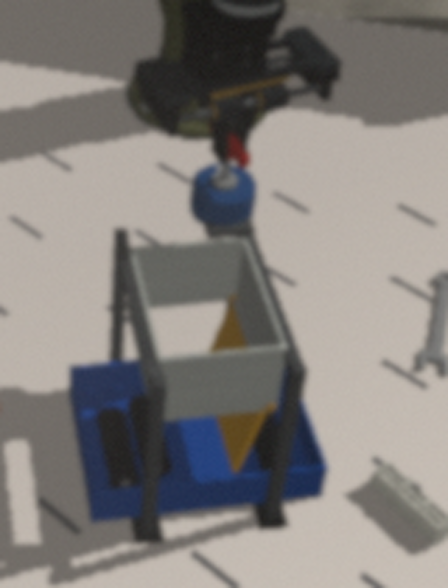

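View pics/t5.png

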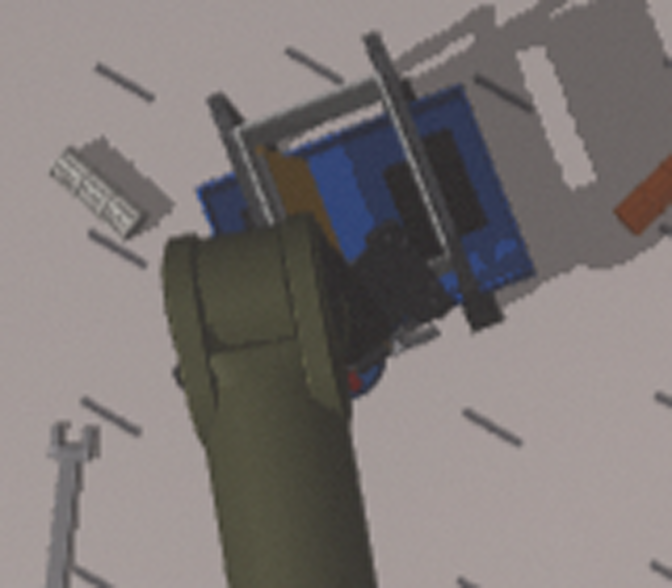

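Both views show the yellow floor hanging open. Two rotors lie at the left of the tub, (115,445) and (150,435) in the scene crop. A third shows at about (270,435), behind the leg. The handle is at its upper stop. I lower it gently and let go.

>>> step_arm(increments=[0.4,0,0,0,0,0,0.4,0,0,0,0,0,0.4,0,0,0,0,0,0.4,0,0,0,0,0,0.4,0,0,0,0,0,0.3,0,0,0,0,0,0,0,0,0,0,0])

```text
time: 12.28
position: [0.543, 0.1084, 0.2897]
tool_rot: [-0.501, 1.512, 0.5]
ft_force: [0.4, -1.1, -2.5]
grip_width: 0.134
```

```bash
python3 -c "
from h import *
ft()"
```

```text
t 12.28 pos [0.543  0.1084 0.2897] jaw 2.210 F [ 0.4 -1.1 -2.5] M [-0.24  0.04 -0.02] grip 11.7mm j [-0.65  0.09  0.44  1.6  -0.04  1.46  2.  ]
x-axis [ 0.e+00 -2.e-04 -1.e+00]
F tool [ 2.5 -1.1 -0.4] M tool [ 0.02  0.18 -0.17]
```

>>> step_arm(increments=[0,0,0,0,0,0,0,0,0,0,0,0,0,0,0,0,0,0,0,0,0,0,0,0,0,0,0,0,0,0,0,0,0,0,0,0], fingers=60)

```text
time: 13.02
position: [0.5429, 0.1085, 0.2901]
tool_rot: [-0.5, 1.512, 0.501]
ft_force: [-0.0, 0.1, 0.3]
grip_width: 0.593
```

>>> step_arm(increments=[-1,0,0,0,0,0,-2,0,0,0,0,0,-4,0,0,0,0,0,-4,0,0,0,0,0,0,3,0,0,0,0,0,5,0,0,0,0,0,5,0,0,0,0,0,5,0,0,0,0,0,3,0,0,0,0,0,0,0,0,0,0])

```text
time: 14.28
position: [0.416, 0.2795, 0.4007]
tool_rot: [-0.504, 1.511, 0.506]
ft_force: [0.7, 0.3, -1.0]
grip_width: 0.601
```

```bash
python3 - <<'E'
from h import *
ft()
save('scene','s6.png');save('scene','s6c.png',(290,120,450,330),2.8);save('top','t6.png',(160,90,420,290),3)
E
```

```text
t 14.28 pos [0.416  0.2795 0.4007] jaw 2.216 F [ 0.7  0.3 -1. ] M [0.05 0.02 0.04] grip 52.2mm j [-0.88 -0.03  0.23  1.5   0.01  1.67  1.57]
x-axis [ 2.e-04  1.e-03 -1.e+00]
F tool [ 1.  -0.2  0.7] M tool [-0.04 -0.02  0.05]
```

View pics/s6c.png

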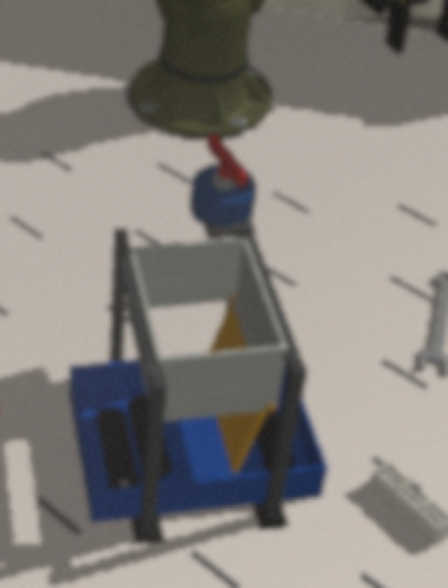

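View pics/t6.png

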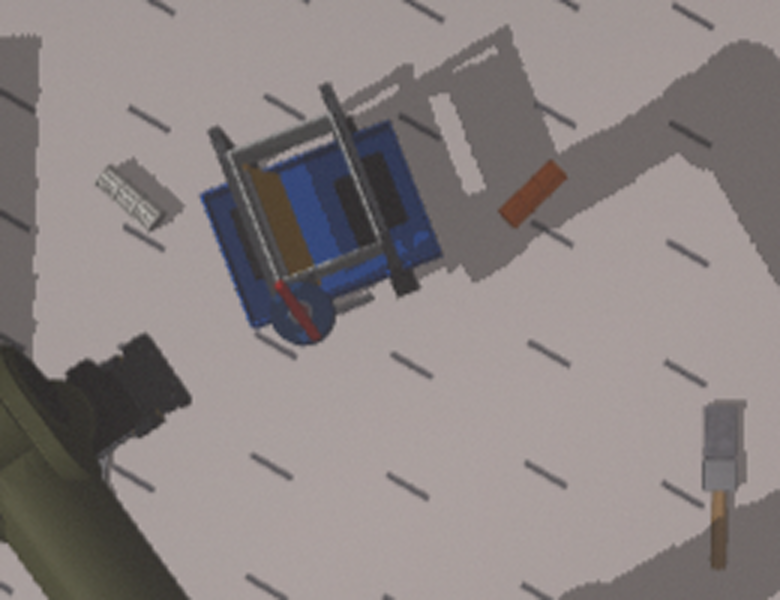

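View pics/s6.png

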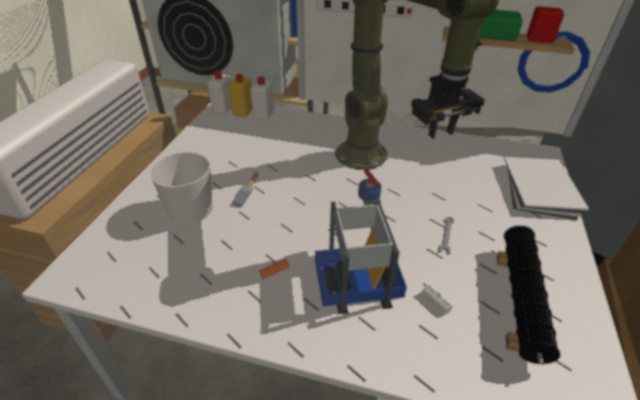

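The handle is down and free. The floor hangs open, and two rotors show at top-crop (352,210) and (385,190). I check the third, near (245,240) top and (275,440) scene, and the tub with the networks.

```bash
python3 - <<'E'
from h import *
np.set_printoptions(precision=4,suppress=True)
for cam in('scene','top'):
  im=ctrl.get_image(cam)
  for n in ('rotor0_c','tub','hopper_floor','brush','wrench','pail'):
    for d in (ctrl.search_frame if n=='hopper_floor' else ctrl.spot_point)(cam,n)[:4]: 
      X=w(cam,d['xyz']);print(cam,n,d['score'],X,px(cam,X))
  b=(300,245,420,315) if cam=='scene' else (215,115,315,205)
  c=im[b[1]:b[3],b[0]:b[2]];c=np.clip(c.astype(float)*2,0,255).astype(np.uint8)
  cv2.imwrite(f'pics/z_{cam}.png',cv2.resize(c,None,fx=6,fy=6,interpolation=cv2.INTER_CUBIC)[:,:,::-1])
E
```

```text
scene rotor0_c 0.76 [0.7196 0.044  0.0212] [331.7796 280.5966]
scene tub 0.94 [ 0.6664  0.114  -0.002 ] [357.2468 276.8754]
scene hopper_floor 0.65 [0.6851 0.158  0.1028] [373.2354 262.4114]
scene brush 0.86 [ 0.3618 -0.3838  0.0009] [247.2438 188.8814]
scene wrench 0.79 [ 0.4073  0.3787 -0.0028] [446.5635 235.868 ]
scene pail 0.6 [ 0.53   -0.5422  0.0019] [189.5515 209.3126]
top rotor0_c 0.6 [0.715  0.0375 0.0207] [288.1737 153.8545]
top tub 0.84 [ 0.6699  0.1135 -0.0018] [267.9142 166.126 ]
top hopper_floor 0.71 [0.6578 0.1554 0.1167] [252.6026 164.816 ]
top brush 0.85 [ 0.3646 -0.3837 -0.0009] [398.8176 251.676 ]
top pail 0.67 [ 0.5269 -0.543   0.0045] [442.785 209.202]
top pail 0.65 [ 0.6725  0.1138 -0.0002] [267.8233 165.3522]
top pail 0.57 [0.6924 0.0765 0.0196] [277.5179 159.6399]
```

View pics/z_scene.png

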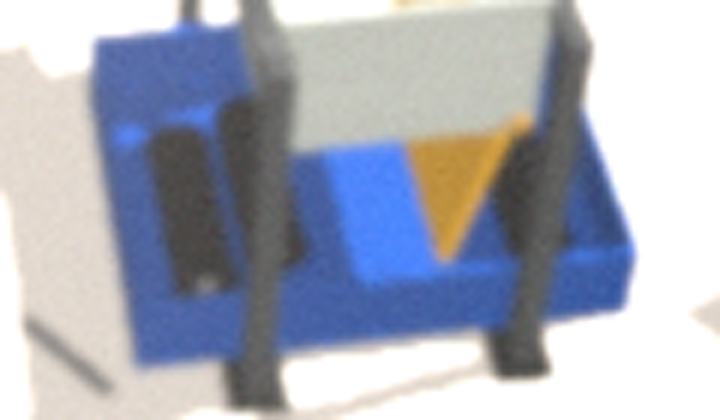

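View pics/z_top.png

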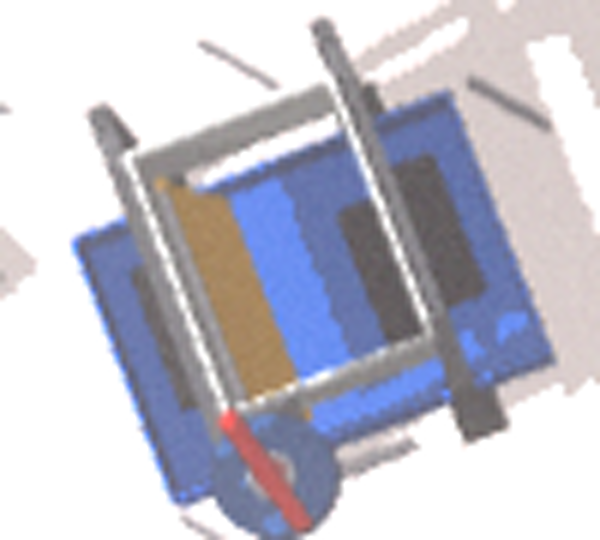

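The brightened crops show all three rotors lying on the tub floor. Two are at (190,210) and (265,180) in the scene crop, and the third is at (535,195), beside the hanging floor. The tub and bystanders sit where they were, so I hand in.

```bash
python3 -c "
from h import *
print(ctrl.close_job())"
```

```text
the job is handed in; nothing more can be done
None
```

The hopper is emptied and the job is handed in. The floor hangs open, all three rotors lie in the tub, and the handle is let go and down. It took about 15 s of the 48 s allowed.

- **Finding the slot:** I turned the T-handle anticlockwise, probing with a light upward pull. It was blocked at latch angles of about -0.44, -0.24 and -0.04, and the key rubbed the slot edge at about 0.16. It came free at about 0.26. These angles rest on my estimate of the hopper's direction.
- **Opening:** I pulled the handle up 24 mm to its stop and the floor dropped open. Then I lowered the handle, let go and backed away. The highest wrist force I read between moves was about 17 N.
- **Rotors:** Two are plainly visible lying flat in the tub. The third is partly hidden by the hanging floor and a leg, but it shows in both views. The network reported only one rotor per picture, so the count of three rests on the images.
- **Tub:** It reads within about 4 mm of its earlier position, which is within the network's error.
- **Tools and pail:** They look unmoved in the pictures; I took no position readings of them before the move. The top view missed the wrench and wrongly labelled two spots at the tub as pails; I ignored these.

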